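# Seat the tongued pattern plate in the casting jig

### The arm

A 7-joint arm with a two-finger parallel gripper is mounted at the origin on the work surface. World frame = base frame: x ahead of the robot, y to its left, z up, the work surface at z = 0. Lengths are in m, angles in rad, forces in N, time in s.
With the tool pointing down it reaches from about 0.425 to 0.875 m from the base axis. Payload 8.4 kg.
Tool frame: the origin (TCP) lies on the front face of the gripper's body, between the roots of the fingers; the fingertips stand robot.finger_overhang ahead of it and the grasp point (between the pads) lies 51 mm ahead of it (robot.finger_overhang is the distance from the TCP to the fingertips, in m); z points along the fingers, y is the line along which they close (so a half turn about z gives the same grasp; the last joint's range is limited). The gripper opens to 87 mm and grips with 3 to 60 N. Pads are 19 mm wide; open, the fingers measure 117 mm over their backs; the gripper's body (75 mm by 190 mm) begins 51 mm behind the grasp point.
Start: joints at [1.193, 0.333, 0.04, 1.465, -0.013, 1.343, -0.059], TCP at [0.179, -0.625, 0.292] pointing down, gripper open.
Joint ranges: [-2.58, 2.58], [-0.38, 2.09], [-1.3, 1.39], [0.25, 2.4], [-1.5, 4.64], [0.08, 2.09], [-2.65, 2.65]. Speed limits (rad/s): [2.22, 2.22, 2.79, 2.79, 3.14, 3.14, 3.14].

### API

Orientations are given as a unit quaternion [w, x, y, z].
In Python, from workcell import robot gives the robot as it stands. Calls block until the motion is done:
- robot.goto(position, orientation): joint-space move of the TCP to a pose.
- robot.movel(position, rotation=None, v=0.15, max_force=None): straight line of the TCP; rotation=None keeps the orientation; v is the mean speed in m/s. With max_force (N) it stops when the force on the tool has changed by that much, and returns True; else False.
- robot.move_j(angles): joint-space move.
- robot.gripper_open() and robot.gripper_close(newtons=None): open the fingers fully, or close them until they stop; newtons is the grip in N (None keeps the last).
- robot.pause(seconds).
- robot.inverse_kinematics(position, orientation): joint angles nearest the present ones, or None.
- robot.state(): the state.
- robot.capture(name): name is "scene" or "top" or "wrist"; returns (picture, depth): 384x512x3 uint8, red, green, blue; 384x512 float32, m along the optical axis (not along the pixel's ray), 0 where there is no reading.
- robot.get_calibration(name): a dict with "intrinsics" (3x3 intrinsics, pixels), "D" ([k1, k2, p1, p2, k3] as OpenCV has them; the pictures are not rectified), "extrinsics" (4x4, takes a point from camera to world coordinates); the wrist camera has in their place "hand_eye" (4x4, takes a point from camera to tool coordinates, whose origin is the TCP and whose axes are the flange's). Camera axes: x right, y up, looking along -z (the intrinsics and any distortion apply to the point x, -y, -z); pixel columns grow to the right and rows downward; lengths in m; the calibration is good to about 2 mm. A picture is of the moment at which its call begins: read the wrist's pose just before it. get_calibration takes no time and is no camera call.
A pose or a line that the arm cannot do raises robot.PlanningError and nothing moves.
- robot.job_done(): hands the job in; it is judged then, once.
The state is a dict: "t": time; "qpos": joint angles; "joint_velocities": joint speeds; "effort": joint torques, N m; "eef_pos": TCP position; "tcp_rot": TCP orientation; "wrist_force": force on the tool from outside, world axes, zero at the start; "torque": the same for the moment, N m; "opening": finger opening in m; "gripper_force": force on a finger pad.
Only numpy, scipy, OpenCV 4.12 (cv2) and the standard library are available. Lean on these libraries where they do the work, as an engineer would, in place of code of your own. Each camera call takes 0.05 s, during which the arm holds its last target. There are 200 camera calls.

### The job

Take the grey pattern plate whose foot has a tongue and seat it fully home in the pocket of the casting jig: tongue tucked under the fixed lip, the other end pressed down past the spring pusher, so that it lies flat and square on the pocket floor. The jig's aluminium nest is clamped up to a centimetre or so to one side or the other of its base, differently each time, so find the pocket by feel or by eye. Let go of the plate at the end, and leave the other two plates and everything else on the table where they are.

Things in the scene. Friction and masses are not known exactly. Their poses are not given: they have to be found in the camera images.
- plate_tongue: Pattern plate to seat, grey resin, about 0.2 kg. Origin: centre of the underside of its 90 (x) x 60 mm (y) foot, z up. Foot 10 mm thick from x = -33 to +45 mm; at the -x end a tongue 40 mm wide, 5 mm thick, level with the underside, runs from x = -33 to -45. On top the bar to grip: 50 (x) x 22 mm (y), centred on the origin, z = 10 to 40 mm, flat upright sides.
- jig: Base of the casting jig: dark steel slab bolted to the table, x -68 to +90, y +-75 mm, 6 mm thick. Origin: on the table; x from the lip end to the pusher end, z up. On it, held firm, sits the aluminium nest: 146 x 110 mm, with the pocket. The nest's centre line is shifted along the jig's y by up to 12 mm either way: this shift is not reported. Along x and in yaw the nest is true to the base.
- seat (a point): Point of the jig base, on the level of the pocket floor (10 mm above the table), axes as the jig's. If the nest were centred, the plate's origin would lie here when home; it really lies off it in y by the nest's shift, and 0 to 2 mm towards +x. Pocket: 62 mm wide, from the nose wall at x = -45 to the tail wall at x = +47 mm; side walls (x -35 to +47) and tail wall 10 mm high.
- lip (a point): Point of the jig base at x = -37 mm, 9 mm above the pocket floor: the lower edge of the nest's fixed lip, which is 90 mm wide, centred on the nest, and reaches from the nose wall to here over a slot 9 mm high; its top is 15 mm above the floor. It blocks a plate lowered level. Tilted 10 to 20 degrees, tongue down, the tongue goes under it to the nose wall; then the other end swings down.
- pusher (a joint): Spring pusher, steel, 24 mm wide, amid the nest's tail wall, slides along jig x. 0 = out, face at x = +42 mm; 0.005 m = flush with the tail wall; about 0.003 with the plate home. Face upright to 4 mm above the floor, then slopes back 4 mm up to 15 mm height. Spring 2.4 to 4.4 N. The plate's weight alone does not pass it: 10 to 20 N down on the bar's +x part does.
- plate_square: Pattern plate of the same grey resin and the same bar, but its foot is a plain rectangle 90 x 60 x 10 mm without tongue. Bystander. Origin: centre of underside, x along the bar, z up.
- plate_round: Pattern plate of the same grey resin and the same bar, but its foot is a disc 80 mm across, 10 thick. Bystander. Origin: centre of underside, x along the bar, z up.
- tape: Roll of tape lying flat, 92 mm across, 25 high. Bystander. Origin: centre of underside.
- cup: Open clear cup, 68 mm across, 85 high. Bystander. Origin: centre of underside.
- candle: Open white tumbler, 76 mm across, 75 high. Bystander. Origin: centre of underside.
- driver: Screwdriver lying on the table. Bystander.
Things that resemble listed ones, but are neither listed nor needed, are in the scene too. What is shaped like the plate_tongue but purple or red is not meant.

How it is judged:
By the outcome, as a careful person would: the job done as asked, in the order asked, and still so for the second after the job is handed in, with the robot touching nothing.
It also fails if it takes over 64 s, if anything falls off the work surface, if the arm or the gripper's body presses on something with over 40 N, if the wrist force passes 120 N, or if a joint passes its speed limit or range.

## Working session

There is one attempt and no reset: what is moved stays moved. The work goes in short steps, each a Python script; the robot and the scene stay as the last script left them, time stands still between calls to the robot, and variables do not carry over. Pictures are saved under pics/ and viewed, at most 10 in all, crops included, and the job is handed in when it is done.

```bash
mkdir -p pics; ls
python3 - <<'E'
from workcell import robot
import cv2,numpy as np
for n in("scene","top"):
    p,d=robot.capture(n); cv2.imwrite(f"pics/{n}0.png",p[:,:,::-1]); np.savez(f"{n}0.npz",p=p,d=d)
    c=robot.get_calibration(n); print(n,c)
print(robot.get_calibration("wrist")); print(robot.state(),robot.finger_overhang)
a=cv2.imread("pics/top0.png");cv2.imwrite("pics/top0b.png",cv2.resize(a,(800,600),interpolation=cv2.INTER_CUBIC))
E
```

```text
pics
scene {'intrinsics': array([[423.31575683,   0.        , 257.42093764],
       [  0.        , 423.31575683, 188.07831158],
       [  0.        ,   0.        ,   1.        ]]), 'D': array([-0.03729413,  0.        ,  0.        ,  0.        ,  0.        ]), 'extrinsics': array([[-0.5302929 , -0.66581699,  0.5248592 ,  1.1888828 ],
       [ 0.847806  , -0.41368002,  0.33180389,  0.40804549],
       [-0.00379691,  0.62093203,  0.78385522,  1.03712582],
       [ 0.        ,  0.        ,  0.        ,  1.        ]])}
top {'intrinsics': array([[423.96546867,   0.        , 254.29724881],
       [  0.        , 423.96546867, 191.41215393],
       [  0.        ,   0.        ,   1.        ]]), 'D': array([-0.14137009,  0.        ,  0.        ,  0.        ,  0.        ]), 'extrinsics': array([[ 0.02687532,  0.99146599, -0.1275653 ,  0.38992612],
       [-0.99950675,  0.02457798, -0.0195495 , -0.00762215],
       [-0.01624737,  0.12802778,  0.99163749,  1.15007752],
       [ 0.        ,  0.        ,  0.        ,  1.        ]])}
{'intrinsics': array([[293.69055768,   0.        , 251.13133415],
 
[... 585 characters left out ...]
.03986733,  1.46616966, -0.01337535,
        1.34333154, -0.05849014]), 'joint_velocities': array([ 8.72524533e-04,  2.10655537e-04, -2.87827619e-04, -1.82440420e-03,
        9.22863647e-04, -2.58371961e-05,  9.80733036e-04]), 'effort': array([ 6.14834076e-03, -6.57804251e+01,  1.34131305e+00, -4.04700744e+01,
       -5.96826221e-02,  4.10283124e-02, -3.72956322e-05]), 'eef_pos': array([ 0.17877082, -0.62459273,  0.29144308]), 'tcp_rot': array([-7.32229182e-04,  9.90298715e-01,  1.38952838e-01, -1.64570768e-04]), 'wrist_force': array([ 0.73049571,  0.18398007, -0.62456092]), 'torque': array([ 0.01321922, -0.00635018,  0.04983863]), 'gripper_force': 0.0, 'opening': 0.08688019501960578} 0.0697
```

View pics/top0b.png

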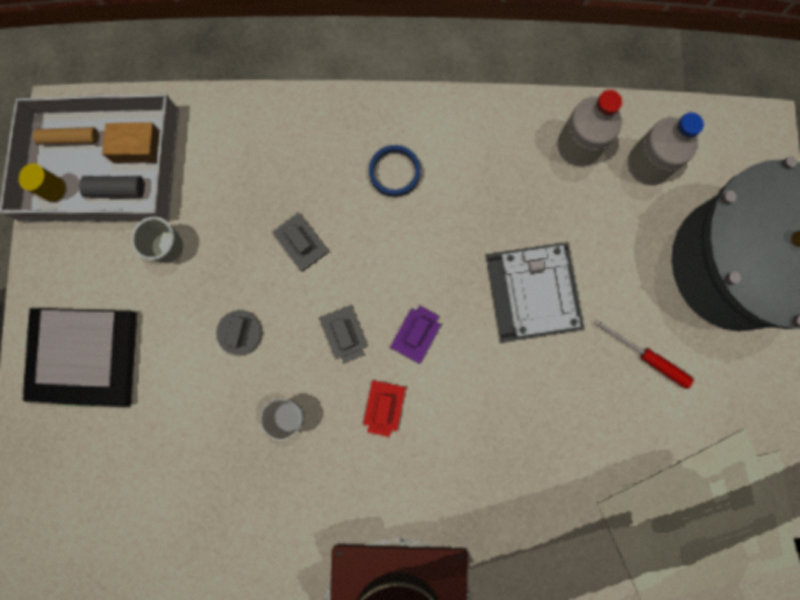

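View pics/scene0.png

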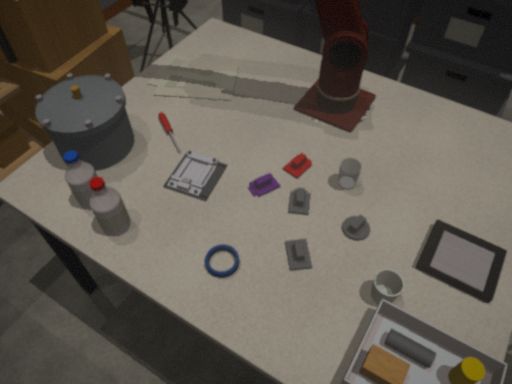

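Grey candidates in the 800x600 top picture are (300,241) plain rectangle, (239,332) disc and (343,333) rectangle with a step at its lower end. The last one fits plate_tongue. (415,333) is purple and (385,407) is red, so neither is meant. I'll confirm in an enlarged crop, together with the jig at (535,290).

Run:
```python
import cv2,numpy as np
p=np.load("top0.npz")["p"][:,:,::-1]
a=cv2.resize(p[130:240,165:245],None,fx=5,fy=5,interpolation=cv2.INTER_CUBIC)
b=cv2.resize(p[150:225,305:380],(400,400),interpolation=cv2.INTER_CUBIC)
a=cv2.convertScaleAbs(a,alpha=1.6)
o=np.zeros((550,800,3),np.uint8);o[:,:400]=a;o[:400,400:]=b
cv2.imwrite("pics/crop1.png",o)
```

```text
(no output)
```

View pics/crop1.png

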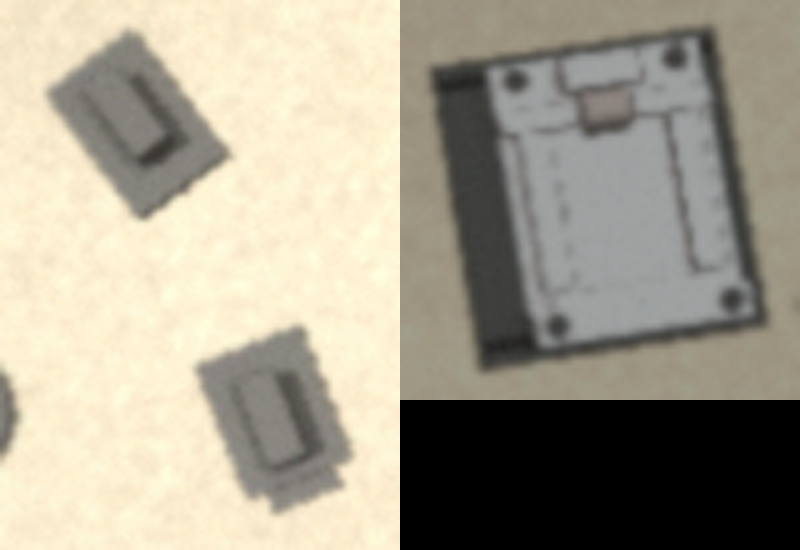

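Confirmed: the plate with the tongue is at crop (275,420), top pixel about (220,214), tongue end lower right. In the jig crop the pusher is at (608,108), which is the top (+x) end, and the lip is at the bottom. The nest is shifted to the right.

```bash
cat > h.py <<'E'
from workcell import robot
import cv2,numpy as np
from scipy.spatial.transform import Rotation as R
def cam(name):
    c=robot.get_calibration(name); 
    if name!="wrist": return c["intrinsics"],c["D"],c["extrinsics"]
    s=robot.state(); T=np.eye(4); w,x,y,z=s["tcp_rot"]; T[:3,:3]=R.from_quat([x,y,z,w]).as_matrix(); T[:3,3]=s["eef_pos"]
    return c["intrinsics"],c["D"],T@c["hand_eye"]
def topl(px,z,c):
    "pixels -> world points on the plane of height z"
    K,D,T=c; n=cv2.undistortPoints(np.float64(px).reshape(-1,1,2),K,D).reshape(-1,2)
    d=np.c_[n[:,0],-n[:,1],-np.ones(len(n))]@T[:3,:3].T
    return T[:3,3]+d*((z-T[2,3])/d[:,2])[:,None]
def quat(psi,tilt=0):
    "tool down, tool x at yaw psi; tilt>0 lifts the plate's +x end (tool x = plate x)"
    M=R.from_euler('z',psi)*R.from_euler('y',-tilt)*R.from_euler('x',np.pi)
    x,y,z,w=M.as_quat(); return np.array([w,x,y,z])
def tcp(p,psi,tilt,gx,gz):
    "TCP for plate origin p, yaw, tilt; TCP sits at plate coords (gx,0,gz)"
    return np.array(p)+(R.from_euler('z',psi)*R.from_euler('y',-tilt)).apply([gx,0,gz])
E
python3 - <<'E'
from h import *
c=cam("top")
A=lambda l:np.array(l)/5.+[165-.4,130-.4]
B=lambda l:np.array(l)*75/400.+[305-.4,150-.4]
f=topl(A([(305,327),(197,368),(352,460),(250,498)]),.010,c); print("foot",f.round(4))
b=topl(A([(268,418)]),.040,c);print("bar",b)
v=(f[0]-f[2])+(f[1]-f[3]);psi=np.arctan2(v[1],v[0]);print("psi",psi)
s=topl(B([(435,70),(712,30),(765,322),(482,368)]),.006,c);print(s.round(4))
v=(s[0]-s[3])+(s[1]-s[2]);pj=np.arctan2(v[1],v[0]);o=s.mean(0)-.011*np.array([np.cos(pj),np.sin(pj),0]);print("jig",pj,o, np.linalg.norm(s[0]-s[3]),np.linalg.norm(s[0]-s[1]))
# view plate from close, camera over it
q=quat(psi)
P=[b[0,0],b[0,1],.24]
robot.goto(P,q); robot.pause(.3)
cw=cam("wrist");p,d=robot.capture("wrist");cv2.imwrite("pics/w1.png",p[:,:,::-1]);np.savez("w1.npz",p=p,d=d,K=cw[0],D=cw[1],T=cw[2]);print(robot.state()["t"],robot.state()["eef_pos"])
E
```

```text
foot [[0.5248 0.0924 0.01  ]
 [0.501  0.1504 0.01  ]
 [0.4534 0.0646 0.01  ]
 [0.4314 0.1189 0.01  ]]
bar [[0.47261091 0.10763954 0.04      ]]
psi 0.39855523083699596
[[ 0.6263 -0.3484  0.006 ]
 [ 0.6526 -0.4996  0.006 ]
 [ 0.4985 -0.5236  0.006 ]
 [ 0.4718 -0.371   0.006 ]]
jig 0.14987454733004513 [ 0.55144051 -0.4372859   0.006     ] 0.15613853548479764 0.15342584064171544
3.2333 [0.4726598  0.10749471 0.23998408]
```

View pics/w1.png

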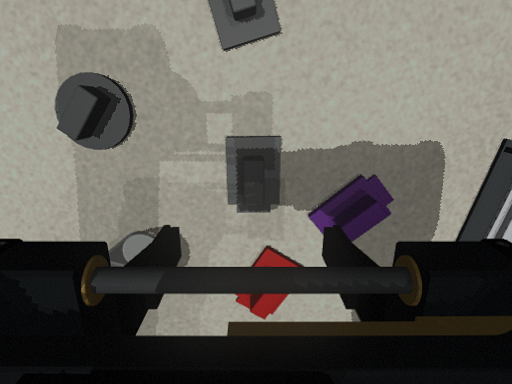

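The wrist view shows the plate centred at (254,175): foot edge at row 137, tongue end at row 212. The purple plate's corner is at (310,215), clear of the fingers' landing spots. I'll measure the bar from depth, then grasp.

```bash
cat >> h.py <<'E'
def cloud(d,c):
    K,D,T=c; v,u=np.nonzero(d>0); n=cv2.undistortPoints(np.float64(np.c_[u,v]).reshape(-1,1,2),K,D).reshape(-1,2); z=d[v,u]
    return np.c_[n[:,0]*z,-n[:,1]*z,-z]@T[:3,:3].T+T[:3,3],u,v
E
python3 - <<'E'
from h import *
f=np.load("w1.npz");c=(f["K"],f["D"],f["T"])
P,u,v=cloud(f["d"],c)
m=(u>215)&(u<295)&(v>125)&(v<222)
Q=P[m]; print("table z",np.median(P[(u>300)&(u<400)&(v<120)][:,2]))
for lo,hi in((.031,.06),(.0075,.06),(.003,.06)):
    s=Q[(Q[:,2]>lo)&(Q[:,2]<hi)]; r=cv2.minAreaRect((s[:,:2]*1000).astype(np.float32)); print(lo,len(s),r,np.median(s[:,2]))
t=topl([(227.5,136.5),(281,136)],.010,c),topl([(237,212),(270,211.5)],.005,c)
print(t, (t[0].mean(0)+t[1].mean(0))/2, np.arctan2(*(t[0].mean(0)-t[1].mean(0))[[1,0]]))
E
```

```text
table z -0.0004971525136873156
0.031 1023 ((474.0452880859375, 106.90909576416016), (49.93326950073242, 21.956283569335938), 23.622846603393555) 0.0394291655377641
0.0075 3629 ((479.0839538574219, 109.25341796875), (77.87459564208984, 60.14823532104492), 22.97635841369629) 0.009983207127659821
0.003 3887 ((473.8207702636719, 106.79273986816406), (90.0815200805664, 60.027793884277344), 23.578075408935547) 0.009885975887675202
(array([[0.50448981, 0.15025374, 0.01      ],
       [0.5275556 , 0.09704058, 0.01      ]]), array([[0.42554483, 0.10734838, 0.005     ],
       [0.44141436, 0.07143055, 0.005     ]])) [0.47475115 0.10651832 0.0075    ] 0.3933940011585772
```

Run:
```python
from h import *
pj=.15; robot.goto([.545,-.437,.24],quat(pj)); robot.pause(.3)
c=cam("wrist");p,d=robot.capture("wrist");np.savez("w2.npz",p=p,d=d,K=c[0],D=c[1],T=c[2])
cv2.imwrite("pics/w2.png",cv2.resize(p[80:240,130:380,::-1],(750,480)))
P,u,v=cloud(d,c); print(robot.state()["t"])
np.save("P2.npy",P)
L=(P-[.5514,-.4373,0])@R.from_euler('z',pj).as_matrix()   # rough jig frame
for lo,hi in((.004,.03),(.008,.03),(.017,.0225)):
    s=L[(L[:,2]>lo)&(L[:,2]<hi)&(abs(L[:,0]-.01)<.095)&(abs(L[:,1])<.1)]; r=cv2.minAreaRect((s[:,:2]*1000).astype(np.float32)); print(lo,len(s),r,np.median(s[:,2]))
print(np.histogram(L[(abs(L[:,0])<.09)&(abs(L[:,1])<.09)][:,2]*1000,bins=range(-3,30)))
```

```text
5.5667
0.004 783 ((-7.965278625488281, -15.381988525390625), (109.2137451171875, 217.75387573242188), 41.57657241821289) 0.015315879960358162
0.008 718 ((-8.006330490112305, -15.375030517578125), (109.12677764892578, 217.7469482421875), 41.53861618041992) 0.015585785441581516
0.017 101 ((35.787208557128906, -55.3846435546875), (136.53306579589844, 20.794572830200195), 4.599077224731445) 0.019460828761875163
(array([ 248, 3758, 9852, 4983,  502,   25,   12,   17,   13,   10,   19,
         19,   14,   17,   30,   34,   63,   96,  124,   46,   20,   22,
         23,   23,   16,   17,   18,   17,   20,   16,   15,   19]), array([-3, -2, -1,  0,  1,  2,  3,  4,  5,  6,  7,  8,  9, 10, 11, 12, 13,
       14, 15, 16, 17, 18, 19, 20, 21, 22, 23, 24, 25, 26, 27, 28, 29]))
```

View pics/w2.png

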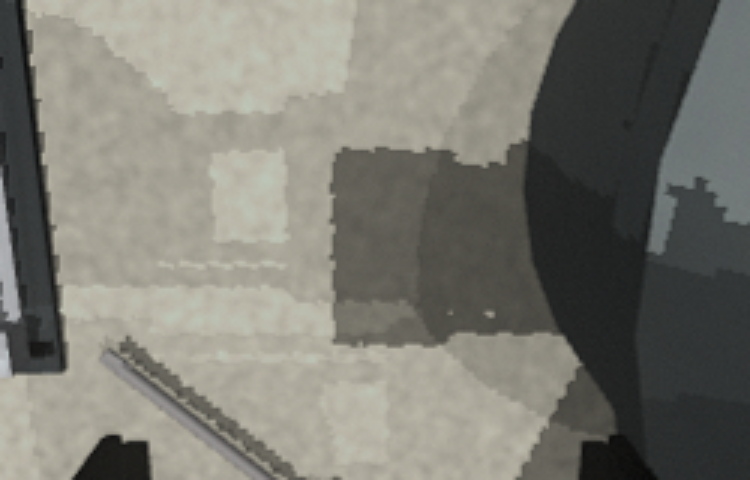

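The jig is off to the left: I forgot the crop's 400 px offset in the mosaic. Correcting for it and looking again.

Run:
```python
from h import *
B=lambda l:(np.array(l)-[400,0])*75/400.+[305-.4,150-.4]
s=topl(B([(435,70),(712,30),(765,322),(482,368)]),.006,cam("top"))
v=(s[0]-s[3])+(s[1]-s[2]);pj=np.arctan2(v[1],v[0]);o=s.mean(0)-.011*np.array([np.cos(pj),np.sin(pj),0]);print("jig",pj,o)
robot.goto([o[0],o[1],.24],quat(pj)); robot.pause(.3)
c=cam("wrist");p,d=robot.capture("wrist");np.savez("w3.npz",p=p,d=d,K=c[0],D=c[1],T=c[2],pj=pj,o=o)
cv2.imwrite("pics/w3.png",cv2.resize(p[70:230,130:380,::-1],(750,480)))
P,u,v=cloud(d,c); print(robot.state()["t"])
o[2]=0;L=(P-o)@R.from_euler('z',pj).as_matrix()
for lo,hi in((.004,.03),(.008,.03),(.017,.022)):
    s=L[(L[:,2]>lo)&(L[:,2]<hi)&(abs(L[:,0]-.01)<.09)&(abs(L[:,1])<.09)]; r=cv2.minAreaRect((s[:,:2]*1000).astype(np.float32)); print(lo,len(s),r,np.median(s[:,2]))
print(np.histogram(L[(abs(L[:,0])<.09)&(abs(L[:,1])<.09)][:,2]*1000,bins=range(-3,30)))
```

```text
jig 0.1682478155610847 [ 0.54605141 -0.22616514  0.006     ]
6.7667
0.004 18317 ((11.898384094238281, 0.2009124755859375), (157.66123962402344, 150.27777099609375), 0.4894784092903137) 0.009783954866062703
0.008 13155 ((11.239360809326172, 5.220623016357422), (146.4790802001953, 136.91622924804688), 0.3676202595233917) 0.012041441106240778
0.017 3204 ((7.265575408935547, -7.940876007080078), (114.42781829833984, 109.49888610839844), 0.4991650879383087) 0.01953838643789432
(array([  63,  979, 2632, 1337,  108,    2,   76,  970, 2493, 1335,  254,
       1367, 3327, 1678,  204,   69,  146,   84,   26,   38,  117,  704,
       1528,  729,  126,  158,  512, 1139,  817,  190,   58,   98]), array([-3, -2, -1,  0,  1,  2,  3,  4,  5,  6,  7,  8,  9, 10, 11, 12, 13,
       14, 15, 16, 17, 18, 19, 20, 21, 22, 23, 24, 25, 26, 27, 28, 29]))
```

View pics/w3.png

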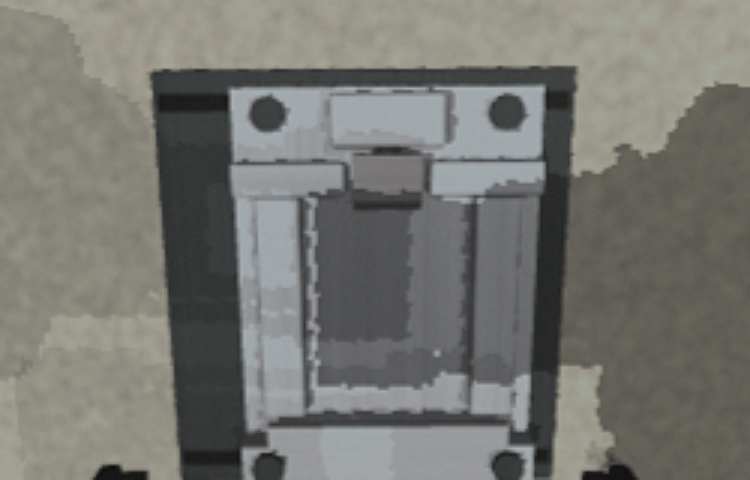

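Run:
```python
from h import *
f=np.load("w3.npz");c=(f["K"],f["D"],f["T"]);P,u,v=cloud(f["d"],c);o=f["o"].copy();o[2]=0
pj=float(f["pj"])+np.radians(.47);yw=R.from_euler('z',pj)
o=o+R.from_euler('z',float(f["pj"])).apply([.0009,.0002,0])
L=(P-o)@yw.as_matrix()*1000
print("pj",pj,"o",o)
for x0 in(-25,-10,5,20,32):
    s=L[(abs(L[:,0]-x0)<7)]; w=s[(s[:,2]>17)&(s[:,2]<22)]; fl=s[(s[:,2]<11.5)&(s[:,2]>7.5)]
    a=w[w[:,1]>-8];b=w[w[:,1]<-8]
    print(x0,"walls",np.percentile(a[:,1],[0,2,99]).round(1),np.percentile(b[:,1],[1,98,100]).round(1),"floor y",np.percentile(fl[:,1],[1,99]).round(1))
s=L[(L[:,1]>10)&(L[:,1]<15)&(L[:,0]>20)&(L[:,0]<65)]
s=L[(abs(L[:,1]-12)<6)]; print("tail",np.percentile(s[(s[:,2]>17)&(s[:,2]<22)&(s[:,0]>30)][:,0],[0,2,50]),"z",)
m=abs(L[:,1]+8)<15
l=L[m&(L[:,2]>22)&(L[:,0]<0)]; print("lip x max",np.percentile(l[:,0],[50,98,100]),np.median(l[:,2]))
pz=L[(abs(L[:,1]+8)<8)&(L[:,0]>35)&(L[:,0]<48)]; 
for z in(12,16,20,24): q=pz[abs(pz[:,2]-z)<1.5]; print(z,len(q),q[:,0].mean() if len(q) else 0,np.percentile(q[:,1],[0,50,100]) if len(q) else 0)
n=L[(L[:,2]>12)&(L[:,2]<40)&(L[:,0]<-50)]; print("nest y",np.percentile(n[:,1],[.5,99.5]))
```

```text
pj 0.17645086304545804 o [ 0.54690521 -0.22581725  0.        ]
-25 walls [ 23.   23.2 201.7] [-260.9  -39.6  -39.5] floor y [-258.2  248.3]
-10 walls [ 22.6  22.9 208. ] [-257.4  -39.4  -39.2] floor y [-256.1  237.1]
5 walls [22.6 23.4 38.2] [-255.5  -39.9  -39.8] floor y [-254.7  226.7]
20 walls [22.9 23.  38.2] [-256.6  -39.5  -39.3] floor y [-256.1   46.1]
32 walls [22.6 22.7 38.5] [-259.3  -39.3  -39.2] floor y [-258.2   46.2]
tail [46.97204201 47.15994322 53.37251869] z
lip x max [-49.61962096 -37.17572384 -36.58518781] 24.538943835297978
12 12 38.17378757140181 [-13.86237793  -7.33825955  -0.8323803 ]
16 14 42.55179826607509 [-15.70845347  -7.76869833  -0.84288414]
20 14 44.09496049010532 [-15.52854573  -8.70592696  -0.84522991]
24 37 46.660650834449434 [-15.36457619  -8.1130934   -0.84874064]
nest y [-284.13265447  221.20350359]
```

Pocket centre is at jig y = -8.3 mm, with lip and tail walls where expected. Now grasp, lift, and measure the plate in the hand, which also shows the camera bias.

Run:
```python
from h import *
psi=.411;x,y=.4740,.1069
robot.goto([x,y,.16],quat(psi)); robot.movel([x,y,.0825],v=.12,max_force=15)
robot.gripper_close(45); robot.pause(.2); s=robot.state(); print(s["opening"],s["gripper_force"],s["eef_pos"],s["t"])
robot.movel([x,y,.2],v=.2); robot.pause(.3)
c=cam("wrist");p,d=robot.capture("wrist");np.savez("w4.npz",p=p,d=d)
s=robot.state();w=s["tcp_rot"];M=R.from_quat([w[1],w[2],w[3],w[0]]).as_matrix()
P,u,v=cloud(d,c);L=(P-s["eef_pos"])@M*1000  # tool frame
for lo,hi in((69,73.5),(38,46)):
    m=(L[:,2]>lo)&(L[:,2]<hi)&(abs(L[:,1])<45)&(L[:,0]>8)&(L[:,0]<60); q=L[m]; print(lo,len(q),np.percentile(q[:,:2],[.5,2,50,98,99.5],axis=0).round(1).tolist(),np.median(q[:,2]))
print(s["wrist_force"],s["t"])
cv2.imwrite("pics/w4.png",p[:,:,::-1])
```

```text
0.02122574396115897 44.99996549449861 [0.47401596 0.10684411 0.0824926 ] 10.1417
69 3578 [[8.5, -30.6], [9.7, -29.7], [30.0, -1.5], [44.0, 27.4], [44.5, 28.2]] 72.91610096735677
38 1676 [[8.2, -21.9], [8.5, -20.0], [15.2, -1.4], [24.7, 17.6], [25.0, 19.5]] 43.23119266330731
[-0.22957389 -0.16346191 -1.17618267] 11.225
```

View pics/w4.png

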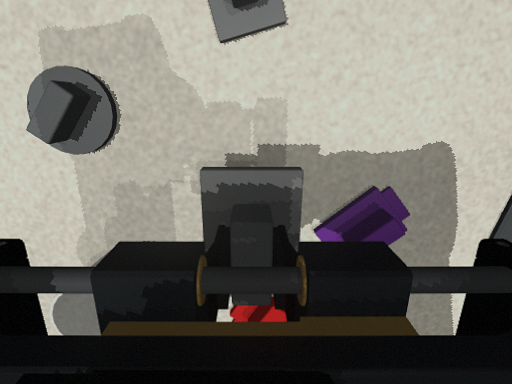

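The camera reads the gripped plate 1.2 mm off in tool y, so the pocket's true centre is about y = -9.5 mm. Next I hover tilted over the pocket and measure plate against walls in a single view, so the bias cancels.

```bash
cat >> h.py <<'E'
PJ=.17645; O=np.array([.54690521,-.22581725,.010])   # seat frame (floor level)
GX,GZ=.0005,.0825
def pose(X,Y,Z,deg):
    "TCP pose for plate origin at seat-frame X,Y,Z (mm), tilt deg"
    t=np.radians(deg); p=O+R.from_euler('z',PJ).apply(np.array([X,Y,Z])/1000)
    return tcp(p,PJ,t,GX,GZ),quat(PJ,t)
def tip(xt,Y,zt,deg):
    "same, but by the tongue's lower tip edge"
    t=np.radians(deg); return pose(xt+45*np.cos(t),Y,zt+45*np.sin(t),deg)
def seatpos():
    s=robot.state(); return (s["eef_pos"]-O)@R.from_euler('z',PJ).as_matrix()*1000
def force():
    return robot.state()["wrist_force"]@R.from_euler('z',PJ).as_matrix()
E
python3 - <<'E'
from h import *
a,q=tip(-30,-9.5,90,15); robot.goto(a,q)
a,q=tip(-30,-9.5,22,15); robot.movel(a,v=.12,max_force=12); robot.pause(.3)
c=cam("wrist");p,d=robot.capture("wrist");np.savez("w5.npz",p=p,d=d);P,u,v=cloud(d,c)
L=(P-O)@R.from_euler('z',PJ).as_matrix()*1000
w=L[(L[:,2]>7)&(L[:,2]<12)&(L[:,0]>-33)&(L[:,0]<46)&(abs(L[:,1]+8)<52)]
for x0 in(5,15,25,35,43):
    s=w[abs(w[:,0]-x0)<5]; print(x0,len(s),[np.percentile(k,pp).round(1) if len(k) else None for k,pp in((s[s[:,1]>-8][:,1],[0,2]),(s[s[:,1]<-8][:,1],[98,100]))])
f=L[(L[:,2]>30)&(L[:,0]>20)&(L[:,0]<65)&(abs(L[:,1]+8)<40)&(L[:,2]<52)]; print("foot",len(f),np.percentile(f,[.3,2,50,98,99.7],axis=0).round(1).tolist())
print(force(),robot.state()["opening"],robot.state()["t"])
cv2.imwrite("pics/w5.png",p[:,:,::-1])
E
```

```text
5 274 [array([26.9, 27.1]), array([-44.2, -44.1])]
15 381 [array([27.6, 27.7]), array([-44.8, -44.2])]
25 383 [array([27.5, 28.3]), array([-44.9, -44.7])]
35 359 [array([28.1, 28.5]), array([-45.4, -45.2])]
43 279 [array([29. , 29.1]), array([-46.1, -46. ])]
foot 3151 [[20.4, -38.2, 44.8], [21.0, -37.3, 45.5], [35.5, -8.8, 49.6], [56.3, 20.4, 51.9], [56.4, 21.3, 52.0]]
[-0.28659145  0.20639081 -2.11736029] 0.021884553109465753 13.6083
```

View pics/w5.png

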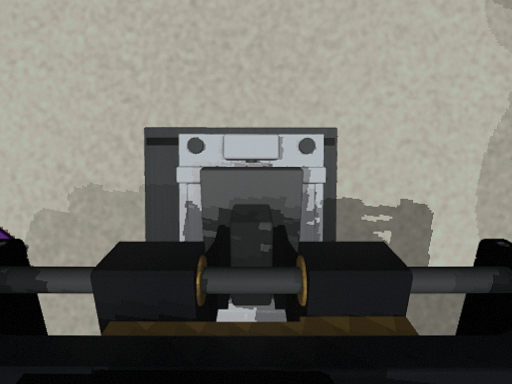

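The hover view shows the foot at cols 202–303 and the nest tail wall at cols 178–326, looking centred. The walls' inner edges are hidden, so I'll compare with the nest's outer edges instead.

Run:
```python
from h import *
for n in("w3","w5"):
    f=np.load(n+".npz")
    c=(f["K"],f["D"],f["T"]) if n=="w3" else cam("wrist")
    P,u,v=cloud(f["d"],c);L=(P-O)@R.from_euler('z',PJ).as_matrix()*1000
    for lo,hi,zl in((48,54,7),(58,76,-1.5),(12,36,7)):
        s=L[(L[:,0]>lo)&(L[:,0]<hi)&(L[:,2]>zl)&(L[:,2]<12)&(abs(L[:,1]+8)<70)]
        print(n,lo,np.percentile(s[:,1],[0,.5,99.5,100]).round(1),np.median(s[:,2]).round(1),"mid",(np.percentile(s[:,1],.5)+np.percentile(s[:,1],99.5)).round(2)/2)
```

```text
w3 48 [-62.8 -62.7  46.1  46.6] 9.7 mid -8.3
w3 58 [-63.5 -62.8  46.3  46.7] -0.1 mid -8.28
w3 12 [-55.3 -55.   38.3  38.6] 9.5 mid -8.34
w5 48 [-63.3 -63.1  46.   46.1] 9.4 mid -8.56
w5 58 [-63.1 -62.8  46.8  47. ] -0.3 mid -8.04
w5 12 [-54.7 -54.5  38.2  38.4] 9.4 mid -8.135
```

Plate (-8.45) and nest (-8.3) agree to 0.2 mm. Inserting the tongue.

Run:
```python
from h import *
Y=-9.4
def rep(n,hit):
    t=seatpos(); e,_=tip(0,Y,0,15); e=(e-O)@R.from_euler('z',PJ).as_matrix()*1000
    print(n,hit,"tip",(t-e).round(2),force().round(1),robot.state()["t"])
h=robot.movel(tip(-30,Y,1,15)[0],v=.04,max_force=8); rep("down",h)
if not h:
    h=robot.movel(tip(-47,Y,.8,15)[0],v=.03,max_force=6); rep("slide",h)
```

```text
down False tip [-29.9    0.15   0.96] [-0.9 -0.4 -2.1] 14.2833
slide True tip [-44.23  -0.09   1.17] [3.1 0.  0.1] 14.7833
```

Run:
```python
from h import *
Y=-9.4
for a in(11,7.5,5):
    xt=-45.1+5*np.sin(np.radians(a)); p,q=tip(xt,Y,.8,a)
    h=robot.movel(p,q,v=.03,max_force=18); print(a,h,force().round(1),robot.state()["t"])
    if h: break
robot.pause(.2);print(force().round(1),robot.state()["opening"])
c=cam("wrist");p,d=robot.capture("wrist");cv2.imwrite("pics/w6.png",p[:,:,::-1])
```

```text
11 False [2.2 0.9 0.4] 15.1667
7.5 False [ 1.9 -0.  -0.1] 15.5
5 False [0.1 0.3 2.4] 15.7833
[1.2 1.2 0.8] 0.02181754556390632
```

View pics/w6.png

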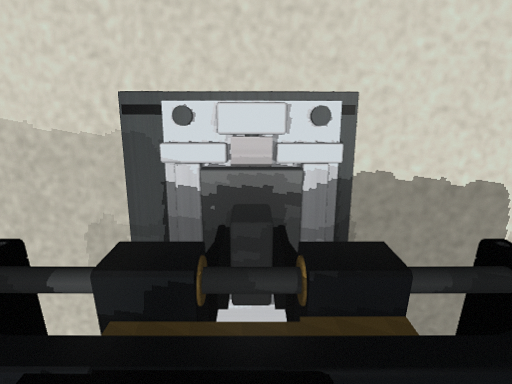

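The plate sits between the walls with its tail against the pusher at (252,165). Now release and press down on the bar's +x part with closed fingertips.

Run:
```python
from h import *
robot.gripper_open(); s=robot.state()["eef_pos"]
w=robot.state()["tcp_rot"];M=R.from_quat([w[1],w[2],w[3],w[0]])
robot.movel(s-M.apply([0,0,.06]),v=.15)
W=lambda X,Y,z:O*[1,1,0]+R.from_euler('z',PJ).apply([X/1000,Y/1000,z])
robot.gripper_close(20)
robot.goto(W(17,-9.4,.15),quat(PJ)); robot.pause(.2); print(force().round(1))
for mf in (24,):
    h=robot.movel(W(17,-9.4,.112),v=.03,max_force=mf); robot.pause(.2)
    print(h,seatpos().round(2),"home TCP z 109.7",force().round(1),robot.state()["t"])
```

```text
[-0.8 -0.3 -0.1]
True [ 18.06  -9.3  110.25] home TCP z 109.7 [-1.9  0.5  8.7] 21.0417
```

Run:
```python
from h import *
W=lambda X,Y,z:O*[1,1,0]+R.from_euler('z',PJ).apply([X/1000,Y/1000,z])
h=robot.movel(W(17,-9.4,.116),v=.01,max_force=16); robot.pause(.3); print(h,seatpos().round(2),force().round(1))
robot.movel(W(17,-9.4,.16),v=.15)
robot.goto(W(-10,-9.4,.25),quat(PJ)); robot.pause(.3)
c=cam("wrist");p,d=robot.capture("wrist");P,u,v=cloud(d,c);L=(P-O)@R.from_euler('z',PJ).as_matrix()*1000
cv2.imwrite("pics/w7.png",cv2.resize(p[40:240,130:380,::-1],(750,600)))
b=L[(L[:,2]>37)&(L[:,2]<45)&(abs(L[:,0])<35)&(abs(L[:,1]+8)<20)]
A=np.c_[b[:,:2],np.ones(len(b))];k=np.linalg.lstsq(A,b[:,2],rcond=None)[0];print("bar plane slopes deg",np.degrees(k[:2]),"z mean",b[:,2].mean(),cv2.minAreaRect(b[:,:2].astype(np.float32)))
f=L[(L[:,2]>8)&(L[:,2]<12)&(L[:,0]>27)&(L[:,0]<44)&(abs(L[:,1]+8.3)<28)];print("foot tail z",f[:,2].mean(),len(f))
e=L[(abs(L[:,1]+8.3)<30.5)&(abs(L[:,1]+8.3)>15)&(L[:,2]>8)&(L[:,2]<12)&(L[:,0]>27)&(L[:,0]<46.3)];print("tail edge",np.percentile(e[:,0],[98,100]))
f=L[(L[:,2]>8)&(L[:,2]<12)&(L[:,0]<-15)&(L[:,0]>-30)&(abs(L[:,1]+8.3)<28)];print("foot nose z",f[:,2].mean())
w=L[(L[:,2]>8)&(L[:,2]<12)&(abs(L[:,0])<30)&(L[:,1]>25)&(L[:,1]<36)];print("wall z",w[:,2].mean(),robot.state()["t"])
```

```text
True [ 18.02  -9.27 110.25] [-1.7 -0.2  6.7]
bar plane slopes deg [0.02850166 0.20420748] z mean 39.514971310261615 ((0.0938720703125, -8.62617301940918), (21.273454666137695, 48.74636459350586), 89.5459213256836)
foot tail z 9.612789675873636 796
tail edge [44.24992806 44.39528506]
foot nose z 9.595136054161083
wall z 9.649264275634728 22.8333
```

View pics/w7.png

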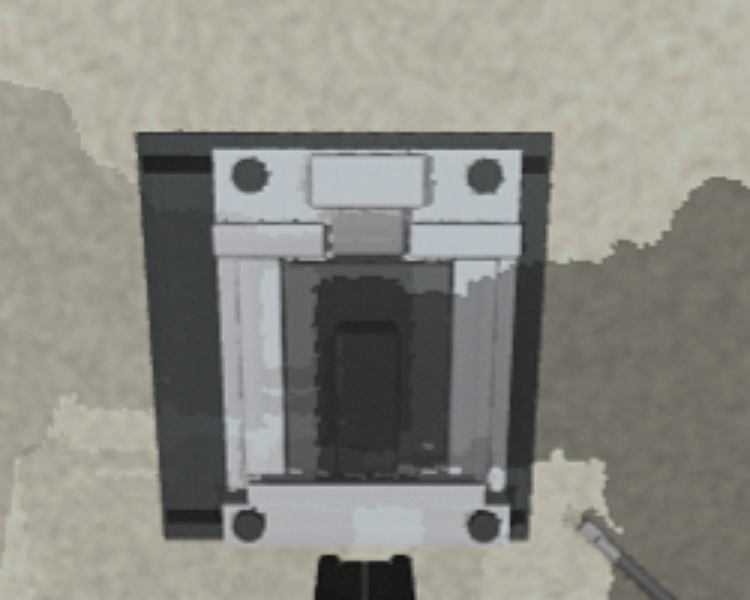

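The plate lies flat in the pocket: slope is under 0.3°, the foot top is flush with the walls at both ends, x ≈ 0 and yaw is square. The tongue is under the lip at (365,485) and the pusher at (368,232) is behind the tail. The arm is clear, so I'm handing in.

```bash
python3 -c "
from workcell import robot
print(robot.job_done())"
```

```text
the job is handed in; nothing more can be done
None
```

The tongued grey plate is seated in the jig pocket, flat to within 0.3° and flush with the walls, with its tongue under the lip and its tail pressed past the pusher; I released it and handed the job in at about 23 s.

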